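Dry-stack a laminated block in the sloping gluing cradle and clamp it

ROBOT

A 7-joint arm with a two-finger parallel gripper is mounted at the origin on the work surface; the furniture and walls round the work are solid. World frame = base frame: x ahead of the robot, y to its left, z up, the work surface at z = 0. Lengths are in m, angles in rad, forces in N, time in s.
With the tool pointing down it reaches from about 0.4 to 0.85 m from the base axis. Payload 10.4 kg.
Tool frame: the origin (TCP) lies on the centre line of the jaws, within the pads' length; the fingertips stand 14 mm ahead of it and the grasp point (between the pads) lies 5 mm behind it (manip.tip_reach is the distance from the TCP to the fingertips, in m); z points along the fingers, y is the line along which they close (so a half turn about z gives the same grasp; the last joint's range is limited). The gripper opens to 85 mm and grips with 20 to 120 N. Pads are 22 mm wide; open, the fingers measure 114 mm over their backs; the gripper's body (76 mm by 85 mm) begins 54 mm behind the grasp point. The pads swing forward as they close: fully open they stand 13 mm farther back than shut.
Start: joints at [-1.251, 0.332, -0.065, 1.46, 0.022, 1.35, -0.088], TCP at [0.21, 0.589, 0.245] pointing down, gripper open.
Joint ranges: [-2.6, 2.6], [-0.5, 2.12], [-1.47, 1.34], [0.16, 2.42], [-1.27, 4.41], [0.06, 2.06], [-2.6, 2.6]. Speed limits (rad/s): [2.22, 2.22, 2.79, 2.79, 3.14, 3.14, 3.14].

INTERFACE

Orientations are given as a unit quaternion [x, y, z, w].
In Python, from workcell import manip gives the robot as it stands.
- The arm moves only by the shell command python3 -m pendant 'ROWS' [FORCE]. ROWS is JSON, a list of rows, each a list of 7 numbers: the shift along the tool's x, y, z in units of 50 mm (1.0 is 50 mm), then the turn, a rotation vector about the tool's x, y, z in units of 8 degrees (1.0 is 8 degrees), then the opening, from -1 (shut) to 1 (fully open), so that 0 is half open. In form: [[dx, dy, dz, ax, ay, az, jaw], ...]. A call has exactly 10 rows; each row is the pose to reach, as a shift and turn from the pose commanded when the call began, along the tool's axes at that moment; what a row does not reach only later rows make up. A row lasts 1/8 s, in which the tool goes at most 62.5 mm and 10.7 degrees, less where a joint would pass 70% of its speed; a pose out of reach is approached as far as the arm can. A call with a gripper value outside its range is refused whole. The fingers move at their own pace and stop on an object; FORCE is the grip in N (left out, the last holds). Time passes only in rows, so rows that repeat a pose let the fingers close, or fill a call up. It gives the time, the measured TCP pose, the force, the opening and the grip force at its end, in the units of the state.
- manip.get_obs(): the state, without advancing time (a new reading comes with each control period).
- manip.camera(name): name is "side" or "top"; returns (picture, depth): 420x560x3 uint8, red, green, blue; 420x560 float32, m along the optical axis (not along the pixel's ray), 0 where there is no reading.
- manip.get_calibration(name): a dict with "fx", "fy", "cx", "cy" (pixels), "D" ([k1, k2, p1, p2, k3] as OpenCV has them; the pictures are not rectified), "xyz" and "orientation" of the camera in the world. Camera axes: x right, y up, looking along -z (the intrinsics and any distortion apply to the point x, -y, -z); pixel columns grow to the right and rows downward; lengths in m; the calibration is good to about 2 mm. A picture is of the moment at which its call begins. get_calibration takes no time and is no camera call.
- manip.hand_in(): hands the job in; it is judged then, once.
Trained networks look in the newest picture that a camera, given by its name, has taken for a name from the list of things; names that differ only in an ending like _2 or _b are one class to them, and where a whole thing is asked for, a point or a joint stands for the part that bears it (a point fixed in the world has none). Each returns a list of dicts, best first, with "p" (0 to 1); they miss things now and then, are a little off and sometimes report something else, mostly with a low value. They report only what shows in the picture. A call takes as long as a camera call.
- manip.find_in(thing, camera): "box" ([left, top, right, bottom] in pixels, round what is visible of it).
- manip.trace(thing, camera): "pixels" (420x560 bool, what is visible of it) and "box" ([left, top, right, bottom] in pixels, round what is visible of it).
- manip.tip_of(thing, camera): "pixel" ([column, row] in pixels: a listed point, or the origin of a listed thing).
The state is a dict: "clock": time; "joint_pos": joint angles; "joint_velocities": joint speeds; "tau": joint torques, N m; "position": TCP position; "ee_rot": TCP orientation; "ft_force": force on the tool from outside, world axes, zero at the start; "torque": the same for the moment, N m; "grip_width": opening from 0.0 (shut) to 1.0 (fully open); "grasp_force": force on a finger pad.
Only numpy, scipy, OpenCV 4.12 (cv2) and the standard library are available. Lean on these libraries where they do the work, as an engineer would, in place of code of your own. Each camera call takes 0.05 s, during which the arm holds its last target. There are 200 camera calls.

TASK

Do the dry run of a glue-up: lay the two loose wooden layers one after the other on the layer already in the sloping cradle, each time pressing the new one firmly into the corner, until it is felt to bear hard on the low fence and the side fence at once but without bruising it, and letting it go flat and flush with the first. Only when both lie squared, swing the toggle clamp's lever fully over so that it holds the stack. Do not disturb the screw tin, the try square or the tape measure.

Things in the scene. Friction and masses are not known exactly. Their poses are not given: they have to be found in the camera images.
- cradle: gluing cradle of plywood and beech, fixed to the bench: base board 225 x 150 x 12 mm, on it a bed that slopes up at 25 degrees along the cradle's +x. Origin on the bench; z up. The bed is 115 mm wide (15 mm to the right of the corner to 100 mm left of it, looking up the slope) and runs from 15 mm below the corner to 228 mm up the slope. Fences at its foot, toggle clamp at its upper end
- corner (a point): inner corner of the two fences, on the bed's surface, at (-80, -42.5, 33) mm in the cradle's frame: x straight up the slope, y along the low fence, away from the side fence, z square to the bed. The low fence's face is x = 0, the side fence's face y = 0. A squared layer has its length up the slope and its origin at x = 55, y = 28 mm here, z = 0, 14 or 28 mm for first, second and third
- low_fence: low fence: a beech batten fixed across the foot of the slope, 15 mm thick up the slope, 100 mm long, 38 mm high square to the bed; origin at the middle of its foot on the bed, axes as corner. To bear hard here a layer wants over 3 N of contact; friction on the side fence hides part of a push down the slope, so push with about 10 N
- side_fence: side fence: a beech batten fixed at the right-hand edge (looking up the slope), 48 mm long, 15 mm thick, 38 mm high square to the bed; origin at the middle of its foot on the bed, axes as corner. It runs from 8 to 56 mm up the slope only, so the upper 54 mm of a squared layer stand clear of it: room for a finger beside the layer
- first_layer: the wooden layer that already lies squared in the cradle, loose: 110 x 56 x 14 mm, about 60 g; origin at the centre of one broad face (the underside at the start), x along the 110 mm length, y along the 56 mm width, z through the thickness towards the other. Its edges bruise if pressed on a fence with over 60 N, or knocked on it: touch at under 25 mm/s
- layer_a: loose wooden layer lying flat on the bench, just like the others: 110 x 56 x 14 mm, about 60 g; origin at the centre of one broad face (the underside at the start), x along the 110 mm length, y along the 56 mm width, z through the thickness towards the other. Its edges bruise if pressed on a fence with over 60 N, or knocked on it: touch at under 25 mm/s. Either loose layer may go second
- layer_b: loose wooden layer lying flat on the bench, just like the others: 110 x 56 x 14 mm, about 60 g; origin at the centre of one broad face (the underside at the start), x along the 110 mm length, y along the 56 mm width, z through the thickness towards the other. Its edges bruise if pressed on a fence with over 60 N, or knocked on it: touch at under 25 mm/s
- lever (a joint): angle of the toggle clamp's lever, rad: 0 to 0.1 at the start (open); grows as the lever swings up the slope, away from the fences, and down. Fully over, against its stop, at 1.21. As it swings, the linked press arm comes down on the stack; from about 1.17 on its sprung foot is squeezed. It stays where it is left; it takes 6 N at the grip, 10 N for the last bit
- handle_pivot (a point): hinge of that lever, on the cradle, 192 mm up the slope from the low fence's face, 28 mm from the side fence's face and 52 mm above the bed; x up the slope, y along the hinge, z square to the bed. With joint value q the lever points along (sin(q + 0.2), 0, cos(q + 0.2)) here
- handle_grip (a point): point on the lever's black grip, 80 mm from its hinge; the grip is 16 mm wide along the hinge, 18 mm the other way and runs from 38 to 100 mm from the hinge. z along the lever, away from the hinge
- press_arm_pivot (a point): hinge of the clamp's press arm, on the cradle, 170 mm up the slope, 28 mm from the side fence's face, 58 mm above the bed; axes as corner. The arm is 16 mm wide and reaches 82 mm from here; open, it stands beside the lever and leans up the slope like it; closed, it lies along the bed, pointing down the slope
- press_foot: sprung rubber foot of the press arm, 18 mm across, standing 20 mm out of the arm on the stack's side; origin on the arm's middle line, 74 mm from the arm's hinge. With the clamp closed on three layers it presses on the top one with about 3 N, 96 mm up the slope and 28 mm from the side fence's face
- screw_tin: round open tin of wood screws, 76 mm across and 40 mm high, origin at the centre of its underside; a bystander
- try_square: try square lying flat (steel blade, dark wooden stock), 178 x 115 x 17 mm, origin at its middle on the bench; a bystander
- tape_measure: pocket tape measure, 35 x 102 x 64 mm, standing on its edge, origin under its middle; a bystander

How it is judged:
By the outcome, as a careful person would: the job done as asked, in the order asked, and still so for the second after the job is handed in, with the robot touching nothing.
It also fails if it takes over 72 s, if anything falls off the work surface, if the arm or the gripper's body presses on something with over 40 N, if the wrist force passes 120 N, or if a joint passes its speed limit or range.

## Working session

There is one attempt and no reset: what is moved stays moved. The work goes in short steps, Python scripts to look and compute and a shell command to move; the robot and the scene stay as the last step left them, time stands still between calls to the robot, and variables do not carry over. Pictures are saved under pics/ and viewed, at most 13 in all, crops included, and the job is handed in when it is done.

```bash
ls; mkdir -p pics
cat > h.py <<'E'
import numpy as np, cv2
from scipy.spatial.transform import Rotation as R
from workcell import manip
def cam(n):
    c=manip.get_calibration(n); K=np.array([[c['fx'],0,c['cx']],[0,c['fy'],c['cy']],[0,0,1]])
    return K,np.array(c['D'],float),np.array(c['xyz']),R.from_quat(c['orientation'])
def world(n,px,d):
    K,D,t,r=cam(n); px=np.asarray(px,float).reshape(-1,1,2)
    u=cv2.undistortPoints(px,K,D).reshape(-1,2); d=np.asarray(d).reshape(-1)
    p=np.c_[u[:,0]*d,-u[:,1]*d,-d]
    return r.apply(p)+t
def proj(n,P):
    K,D,t,r=cam(n); p=r.inv().apply(np.asarray(P).reshape(-1,3)-t)
    p=p*[1,-1,-1]
    return cv2.projectPoints(p,np.zeros(3),np.zeros(3),K,D)[0].reshape(-1,2)
E
python3 - <<'E'
from h import *
print(manip.get_obs())
for n in('side','top'):
    im,d=manip.camera(n); cv2.imwrite(f'pics/{n}0.png',im[:,:,::-1]); np.savez(f'{n}0.npz',im=im,d=d)
    c=manip.get_calibration(n); print(n,c)
    for th in ('layer_a','first_layer','cradle','handle_grip','corner','screw_tin','try_square','tape_measure'):
        print(th,[(np.round(x['pixel']),round(x['p'],2)) for x in manip.tip_of(th,n)][:4])
    print([(np.round(x['box']),round(x['p'],2)) for x in manip.find_in('layer_a',n)])
E
```

```text
pics
{'clock': 0.0, 'joint_pos': array([-1.25059027,  0.33284034, -0.06469817,  1.46094834,  0.02164527,
        1.34988168, -0.08854608]), 'joint_velocities': array([ 0.00112382, -0.0014748 , -0.00051643,  0.00084419, -0.000982  ,
        0.00224965, -0.00133723]), 'tau': array([-7.08712832e-04, -6.25444293e+01,  4.85680648e-02, -3.91614532e+01,
        1.61344442e-02,  9.71854432e-03,  4.43860841e-07]), 'position': array([0.20998252, 0.58829692, 0.24453226]), 'ee_rot': array([ 1.70573185e-01,  9.85344768e-01, -6.87618621e-04, -6.36329502e-05]), 'ft_force': array([-0.44921782, -0.38823098, -0.31823599]), 'torque': array([ 0.04188325, -0.0165934 ,  0.04361625]), 'grasp_force': 0.0, 'grip_width': 0.9976737000009285}
side {'fx': 450.11126762138525, 'fy': 450.11126762138525, 'cx': 278.834970705947, 'cy': 208.75557691165343, 'D': array([-0.10607555,  0.        ,  0.        ,  0.        ,  0.        ]), 'xyz': array([ 0.54409035, -1.01793708,  0.97570907]), 'orientation': array([ 0.4379961 , -0.0023199 , -0.00587052,  0.89895471])}
layer_a [(array([258., 191.]), 0.83), (array([257., 221.]
[... 429 characters left out ...]
': 216.01639501016405, 'D': array([0.01839694, 0.        , 0.        , 0.        , 0.        ]), 'xyz': array([0.3265348 , 0.01988513, 1.2855977 ]), 'orientation': array([ 0.05698326, -0.06727562, -0.6966186 ,  0.71200381])}
layer_a [(array([157., 239.]), 0.94), (array([212., 243.]), 0.59), (array([383., 212.]), 0.31), (array([321., 233.]), 0.25)]
first_layer [(array([322., 235.]), 0.92)]
cradle [(array([312., 219.]), 0.97)]
handle_grip [(array([339., 183.]), 0.59), (array([333., 196.]), 0.43)]
corner [(array([324., 257.]), 0.9)]
screw_tin [(array([398., 259.]), 0.6)]
try_square [(array([188., 180.]), 0.61)]
tape_measure [(array([381., 209.]), 0.67)]
[(array([194., 222., 229., 265.]), 0.57)]
```

Run:
```python
import cv2
a=cv2.imread('pics/top0.png')[120:320,120:440]; cv2.imwrite('pics/top0c.png',cv2.resize(a,(800,500),interpolation=cv2.INTER_CUBIC))
a=cv2.imread('pics/side0.png')[150:390,160:400]; cv2.imwrite('pics/side0c.png',cv2.resize(a,(600,600),interpolation=cv2.INTER_CUBIC))
```

```text
(no output)
```

View pics/top0c.png

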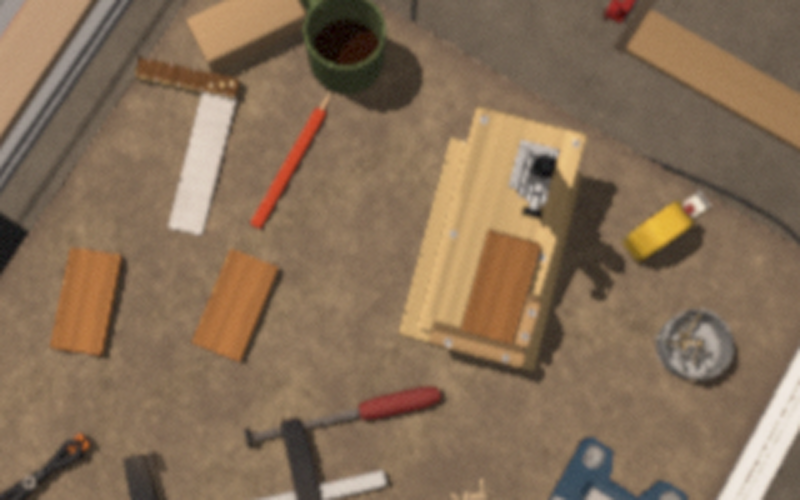

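View pics/side0c.png

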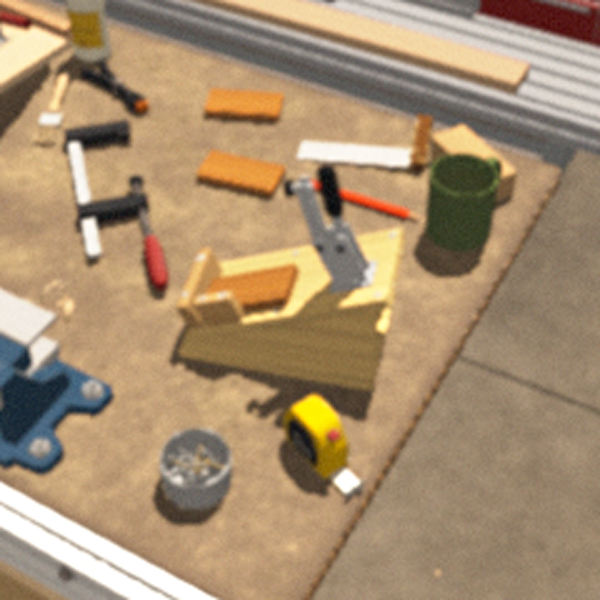

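```bash
cat > fit.py <<'E'
from h import *
from scipy.optimize import minimize
def quad_iou(n,P,mask):
    S=4; h=cv2.convexHull((proj(n,P)*S*16+8*S).astype(np.int32))
    return h
def iou(n,P,m):
    S=4
    q=np.zeros((420*S,560*S),np.uint8); h=cv2.convexHull(((proj(n,P)+.5)*S*16).astype(np.int32))
    cv2.fillConvexPoly(q,h,1,shift=4); M=np.kron(m.astype(np.uint8),np.ones((S,S),np.uint8))
    return (q&M).sum()/(q|M).sum()
BOX=np.array([[sx*.055,sy*.028,z] for sx in(-1,1) for sy in(-1,1) for z in(0,.014)])
def boxfit(masks,x0,yaw0):
    def f(v): return -sum(iou(n,R.from_euler('z',v[2]).apply(BOX)+[v[0]/10,v[1]/10,0],m) for n,m in masks)
    r=minimize(f,[x0[0]*10,x0[1]*10,yaw0],method='Nelder-Mead',options=dict(initial_simplex=np.array([x0[0]*10,x0[1]*10,yaw0])+np.vstack([np.zeros(3),np.eye(3)*.08]),xatol=2e-3,fatol=1e-4,maxiter=120))
    return r.x/[10,10,1],-r.fun
E
python3 - <<'E'
from fit import *
D={n:np.load(f'{n}0.npz') for n in('side','top')}
M={}
for n in('top','side'):
    manip.camera(n)
    for th in('layer_a','first_layer','lever'):
        L=manip.trace(th,n)
        for i,x in enumerate(L[:4]):
            m=x['pixels']; ys,xs=np.nonzero(m&(D[n]['d']>0)); 
            w=world(n,np.c_[xs,ys],D[n]['d'][ys,xs]); c=np.median(w,0)
            r=cv2.minAreaRect((w[:,:2]*1000).astype(np.float32)); print(n,th,i,round(x['p'],2),m.sum(),c.round(4),np.round(r[1]),round(r[2],1))
            M[f'{n}_{th}_{i}']=m
np.savez('masks.npz',**M)
E
```

```text
top layer_a 0 0.98 921 [0.4772 0.3248 0.0132] [ 63. 111.] 82.6
top layer_a 1 0.65 902 [0.4787 0.1658 0.0133] [ 61. 113.] 69.4
top layer_a 2 0.63 85 [ 0.5808 -0.1314  0.2541] [24. 57.] 63.1
top first_layer 0 0.83 936 [ 0.4983 -0.1123  0.0697] [ 59. 105.] 76.8
top lever 0 0.47 65 [ 0.5807 -0.1299  0.2561] [14. 49.] 76.7
side layer_a 0 0.73 421 [0.4803 0.1572 0.013 ] [ 63. 111.] 71.0
side layer_a 1 0.62 377 [0.48   0.3143 0.0126] [ 85. 117.] 82.5
side layer_a 2 0.4 42 [ 0.5472 -0.1289  0.2299] [28. 15.] 6.6
side first_layer 0 0.68 421 [ 0.5103 -0.1199  0.0747] [ 62. 107.] 69.6
side lever 0 0.73 168 [ 0.5881 -0.141   0.2283] [14. 27.] 87.4
side lever 1 0.39 15 [ 0.5447 -0.1287  0.2279] [ 7. 13.] 21.9
```

```bash
cat >> fit.py <<'E'
def Tcorner(v):  # cradle x,y,yaw -> rotation, origin of corner frame
    Rz=R.from_euler('z',v[2]); return Rz*R.from_euler('y',-np.deg2rad(25)), Rz.apply([-.080,-.0425,.033])+[v[0],v[1],0]
def cradlefit(items,x0,yaw0):  # items: (cam, mask, layer offsets z)
    def f(v):
        r,o=Tcorner([v[0]/10,v[1]/10,v[2]])
        return -sum(iou(n,r.apply(BOX+[.055,.028,z])+o,m) for n,m,z in items)
    s=np.array([x0[0]*10,x0[1]*10,yaw0])
    r=minimize(f,s,method='Nelder-Mead',options=dict(initial_simplex=s+np.vstack([np.zeros(3),np.eye(3)*.08]),xatol=2e-3,fatol=1e-4,maxiter=120))
    return r.x/[10,10,1],-r.fun
E
python3 - <<'E'
from fit import *
M=np.load('masks.npz')
for nm,t,s,x0,y0 in (('A','top_layer_a_0','side_layer_a_1',(.478,.32),-.12),('B','top_layer_a_1','side_layer_a_0',(.479,.163),-.35)):
    for ms in ([('top',M[t])],[('side',M[s])],[('top',M[t]),('side',M[s])]):
        v,q=boxfit(ms,x0,y0); print(nm,v.round(4),np.rad2deg(v[2]).round(1),round(q,3))
t,s=M['top_first_layer_0'],M['side_first_layer_0']
for it in ([('top',t,0)],[('side',s,0)],[('top',t,0),('side',s,0)]):
    v,q=cradlefit(it,(.53,-.1),-.23); print('C',v.round(4),np.rad2deg(v[2]).round(1),round(q,3))
# bed/first layer plane from depth
for n,m in(('top',t),('side',s)):
    d=np.load(f'{n}0.npz')['d']; m=cv2.erode(m.astype(np.uint8),np.ones((3,3)))>0; ys,xs=np.nonzero(m&(d>0)); w=world(n,np.c_[xs,ys],d[ys,xs])
    c=w.mean(0); nn=np.linalg.svd(w-c)[2][2]; nn*=np.sign(nn[2]); print(n,c.round(4),nn.round(3),'yaw',np.rad2deg(np.arctan2(-nn[1],-nn[0])).round(1),'slope',np.rad2deg(np.arccos(nn[2])).round(1))
# bench plane
E
```

```text
A [ 0.4782  0.3263 -0.1357] -7.8 0.944
A [ 0.4793  0.324  -0.1544] -8.8 0.94
A [ 0.4786  0.3256 -0.1483] -8.5 1.871
B [ 0.4794  0.1667 -0.3522] -20.2 0.957
B [ 0.4788  0.1661 -0.3259] -18.7 0.906
B [ 0.4793  0.1664 -0.3447] -19.8 1.86
C [ 0.5342 -0.1059 -0.237 ] -13.6 0.96
C [ 0.5365 -0.1249 -0.9241] -52.9 0.734
C [ 0.5343 -0.1067 -0.2534] -14.5 1.638
top [ 0.4977 -0.1122  0.0697] [-0.408  0.107  0.907] yaw -14.7 slope 25.0
side [ 0.5108 -0.1215  0.0754] [-0.419  0.054  0.906] yaw -7.4 slope 25.0
```

Run:
```python
from fit import *
V=np.array([.5342,-.1062,np.deg2rad(-14.2)])
r,o=Tcorner(V); Rz=R.from_euler('z',V[2])
def bx(lo,hi): return [[[lo,hi][i][0],[lo,hi][j][1],[lo,hi][k][2]] for i in(0,1) for j in(0,1) for k in(0,1)]
E=[(a,b) for a in range(8) for b in range(a) if bin(a^b).count('1')==1]
parts=[(r.apply(bx((-.015,-.015,0),(.228,.1,0)))+o,(0,0,255)),(r.apply(bx((-.015,0,0),(0,.1,.038)))+o,(255,0,0)),(r.apply(bx((.008,-.015,0),(.056,0,.038)))+o,(255,0,255)),(r.apply(bx((0,0,0),(.11,.056,.014)))+o,(0,255,0)),(Rz.apply(bx((-.1125,-.075,0),(.1125,.075,.012)))+[V[0],V[1],0],(255,255,0))]
out=[]
for n,(y0,x0) in(('top',(155,260)),('side',(215,215))):
    S=6; im=cv2.imread(f'pics/{n}0.png')[y0:y0+110,x0:x0+110]; im=cv2.resize(im,None,fx=S,fy=S,interpolation=cv2.INTER_CUBIC)
    for P,c in parts:
        q=((proj(n,P)+.5-[x0,y0])*S).astype(int)
        for a,b in E: cv2.line(im,tuple(map(int,q[a])),tuple(map(int,q[b])),c,1)
    out.append(cv2.resize(im,(400,400) if 0 else (600,600)))
for n,i in zip(('top','side'),out): cv2.imwrite(f'pics/ov_{n}.png',i)
```

```text
(no output)
```

View pics/ov_top.png

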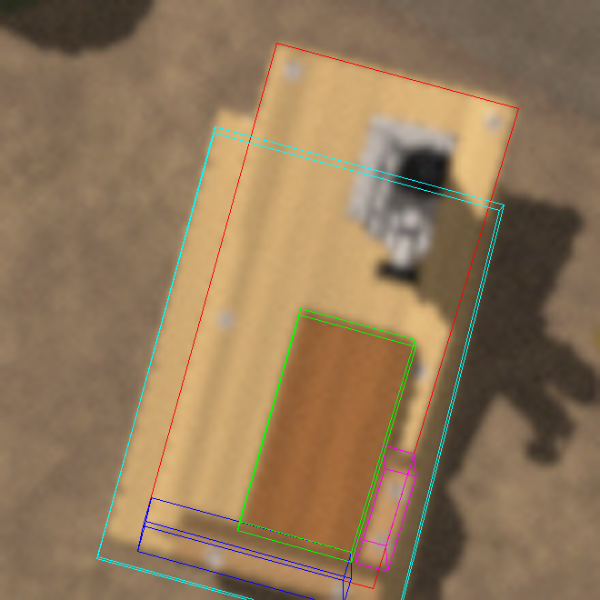

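View pics/ov_side.png

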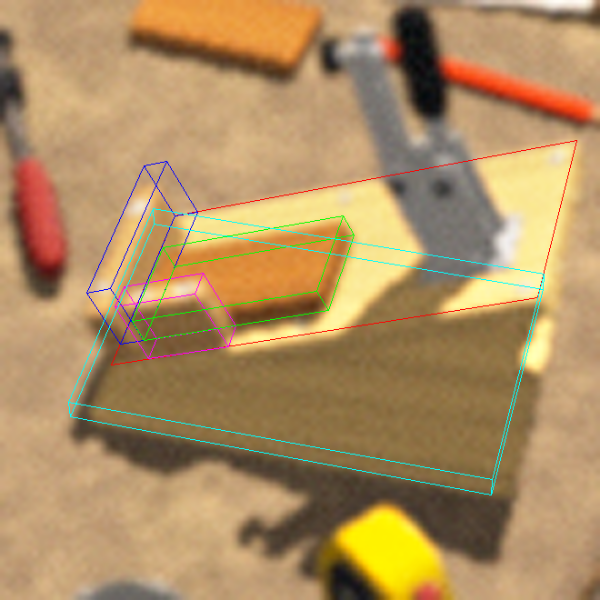

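```bash
cat >> fit.py <<'E'
V=np.array([.5342,-.1062,np.deg2rad(-14.2)])
LA=(.4786,.3256,-8.5); LB=(.4793,.1664,-19.6)
def down(yaw): return R.from_euler('z',yaw,degrees=True)*R.from_matrix(np.array([[-1,0,0],[0,1,0],[0,0,-1.]]).T)
def bedR():
    r,o=Tcorner(V); return r*R.from_matrix(np.array([[-1,0,0],[0,1,0],[0,0,-1.]]).T)
def now():
    s=manip.get_obs(); return np.array(s['position']),R.from_quat(s['ee_rot']),s
def row(p,r,base=None):
    p0,r0=base if base else now()[:2]
    d=r0.inv().apply(np.asarray(p)-p0)/.05; w=np.rad2deg((r0.inv()*r).as_rotvec())/8
    return np.r_[d,w].round(3).tolist()
def bedp(x,y,z):
    r,o=Tcorner(V); return r.apply(np.array([x,y,z])/1000)+o
def tell():  # force and position of the tool in the corner's frame
    p,r,s=now(); rc,o=Tcorner(V)
    print('t',s['clock'],'bed mm',(rc.inv().apply(p-o)*1000).round(1),'F',rc.inv().apply(s['ft_force']).round(1),'M',rc.inv().apply(s['torque']).round(2),'dR deg',np.rad2deg((bedR().inv()*r).as_rotvec()).round(2),'w',round(s['grip_width']*85,1),s['grasp_force'])
E
python3 - <<'E'
from fit import *
print(manip.tip_reach)
x,y,a=LA; p=np.array([x,y,0])+R.from_euler('z',a,degrees=True).apply([.025,0,0])
for z in(.09,.03): print(row(p+[0,0,z],down(a)))
E
```

```text
0.014
[-7.317, -3.053, 3.106, 0.0, -0.0, -1.393]
[-7.317, -3.054, 4.306, 0.0, -0.0, -1.393]
```

```bash
python3 -m pendant '[[-0.9,-0.4,0.4,0,0,-0.2,0.65],[-2,-0.85,0.9,0,0,-0.4,0.65],[-3.1,-1.3,1.4,0,0,-0.6,0.65],[-4.2,-1.75,1.8,0,0,-0.8,0.65],[-5.3,-2.2,2.2,0,0,-1,0.65],[-6.3,-2.65,2.6,0,0,-1.2,0.65],[-7.1,-2.95,2.9,0,0,-1.39,0.65],[-7.32,-3.05,3.1,0,0,-1.39,0.65],[-7.32,-3.05,3.7,0,0,-1.39,0.65],[-7.32,-3.05,4.1,0,0,-1.39,0.65]]' 40
python3 -c "
from fit import *
x,y,a=LA; p=np.array([x,y,0])+R.from_euler('z',a,degrees=True).apply([.025,0,0])
print(row(p+[0,0,.03],down(a)))"
```

```text
clock: 2.65
position: [0.5026, 0.3227, 0.0391]
ee_rot: [0.074, 0.997, -0.0, -0.001]
ft_force: [-0.4, -0.1, -0.0]
grip_width: 0.828
grasp_force: 0.0
[-0.018, -0.013, 0.182, -0.001, -0.007, 0.004]
```

```bash
python3 -m pendant '[[0,-0.01,0.2,0,0,0,0.65],[0,-0.01,0.32,0,0,0,0.65],[0,-0.01,0.38,0,0,0,0.65],[0,-0.01,0.42,0,0,0,0.65],[0,-0.01,0.46,0,0,0,0.65],[0,-0.01,0.48,0,0,0,0.65],[0,-0.01,0.5,0,0,0,0.65],[0,-0.01,0.5,0,0,0,0.65],[0,-0.01,0.5,0,0,0,0.65],[0,-0.01,0.5,0,0,0,0.65]]'
python3 - <<'E'
from fit import *
im,d=manip.camera('side'); P=proj('side',[.5,.32,.05])[0].astype(int); print(P)
x0,y0=P-[45,50]; cv2.imwrite('pics/g1.png',cv2.resize(im[y0:y0+75,x0:x0+90,::-1],None,fx=7,fy=7,interpolation=cv2.INTER_CUBIC))
E
```

```text
clock: 3.9
position: [0.5035, 0.3215, 0.0154]
ee_rot: [0.074, 0.997, 0.0, 0.0]
ft_force: [0.3, -0.2, -0.9]
grip_width: 0.824
grasp_force: 0.0
[262 182]
```

View pics/g1.png

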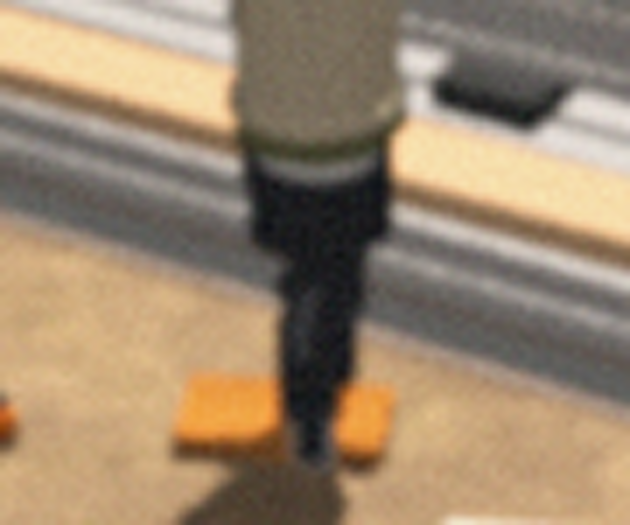

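```bash
python3 -c "
from fit import *
r=R.from_euler('z',-8.5,degrees=True)
for z in(0,.005,.01): print(proj('side',np.array([.5035,.3215,z])+r.apply([0,-.04,0]))-[217,132])"
python3 -m pendant '[[0,0,0,0,0,0,0.2],[0,0,0,0,0,0,0.2],[0,0,0,0,0,0,0.2],[0,0,0,0,0,0,0.2],[0,0,0,0,0,0,0.2],[0,0,0,0,0,0,0.2],[0,0,0,0,0,0,0.2],[0,0,0,0,0,0,0.2],[0,0,0,0,0,0,0.2],[0,0,0,0,0,0,0.2]]' 40; python3 -c "
from fit import *
tell()"
```

```text
[[44.68374393 67.81405873]]
[[44.64999948 66.7043214 ]]
[[44.61614969 65.59039837]]
clock: 5.2
position: [0.5037, 0.3217, 0.0157]
ee_rot: [0.074, 0.997, 0.0, 0.0]
ft_force: [-1.6, 0.7, 5.5]
grip_width: 0.645
grasp_force: 42.7
t 5.2 bed mm [-56.8 449.8   7.4] F [0.8 0.3 5.7] M [-0.19  0.16  0.12] dR deg [-1.27 24.96 -5.58] w 54.8 42.71580934524536
```

```bash
python3 -m pendant '[[0,0,0,0,0,0,0.6],[0,0,-0.06,0,0,0,0.6],[0,0,-0.1,0,0,0,0.4],[0,0,-0.1,0,0,0,0.2],[0,0,-0.1,0,0,0,0.2],[0,0,-0.1,0,0,0,0.2],[0,0,-0.1,0,0,0,0.2],[0,0,-0.1,0,0,0,0.2],[0,0,-0.3,0,0,0,0.2],[0,0,-1,0,0,0,0.2]]' 50; python3 -c "
from fit import *
tell()
for x,z in((86,75),(86,40)): print(bedp(x,36,z),row(bedp(x,36,z),bedR()))"
```

```text
clock: 6.45
position: [0.5023, 0.3207, 0.0644]
ee_rot: [0.074, 0.997, -0.001, -0.001]
ft_force: [0.4, 0.6, 0.8]
grip_width: 0.629
grasp_force: 52.7
t 6.45 bed mm [-37.2 448.6  52. ] F [0.5 0.7 0.6] M [ 0.04 -0.06  0.02] dR deg [-1.08 25.12 -5.63] w 53.4 52.66976773738861
[ 0.49988294 -0.10422131  0.13731825] [-1.207, -8.416, -1.438, 0.135, -3.14, 0.704]
[ 0.51422263 -0.10784981  0.10559748] [-1.503, -8.444, -0.805, 0.135, -3.14, 0.704]
```

```bash
python3 -m pendant '[[-0.2,-0.6,-0.6,0.02,-0.5,0.1,0.2],[-0.35,-1.5,-1.1,0.04,-1.1,0.25,0.2],[-0.5,-2.6,-1.4,0.07,-1.7,0.4,0.2],[-0.65,-3.7,-1.44,0.1,-2.3,0.5,0.2],[-0.8,-4.8,-1.44,0.12,-2.8,0.6,0.2],[-0.95,-5.9,-1.44,0.135,-3.14,0.704,0.2],[-1.1,-7,-1.44,0.135,-3.14,0.704,0.2],[-1.2,-7.9,-1.44,0.135,-3.14,0.704,0.2],[-1.21,-8.35,-1.44,0.135,-3.14,0.704,0.2],[-1.21,-8.42,-1.44,0.135,-3.14,0.704,0.2]]'
python3 - <<'E'
from fit import *
tell()
print(row(bedp(86,34,42),bedR()))
for n in('top','side'):
  im,d=manip.camera(n); P=proj(n,bedp(60,28,30))[0].astype(int); x0,y0=P-[50,50]
  cv2.imwrite(f'pics/p1{n}.png',im[y0:y0+100,x0:x0+100,::-1])
a=[cv2.resize(cv2.imread(f'pics/p1{n}.png'),(400,400),interpolation=cv2.INTER_CUBIC) for n in('top','side')]
cv2.imwrite('pics/p1.png',np.hstack(a))
E
```

```text
clock: 7.7
position: [0.5006, -0.1052, 0.1377]
ee_rot: [0.123, 0.968, -0.025, 0.216]
ft_force: [0.2, -0.2, -0.5]
grip_width: 0.626
grasp_force: 52.7
t 7.7 bed mm [87.  35.2 74.9] F [ 0.  -0.1 -0.5] M [-0.    0.48  0.01] dR deg [-0.13 -0.15  0.25] w 53.2 52.70436465740204
[0.022, -0.026, 0.658, 0.016, 0.019, -0.032]
```

View pics/p1.png

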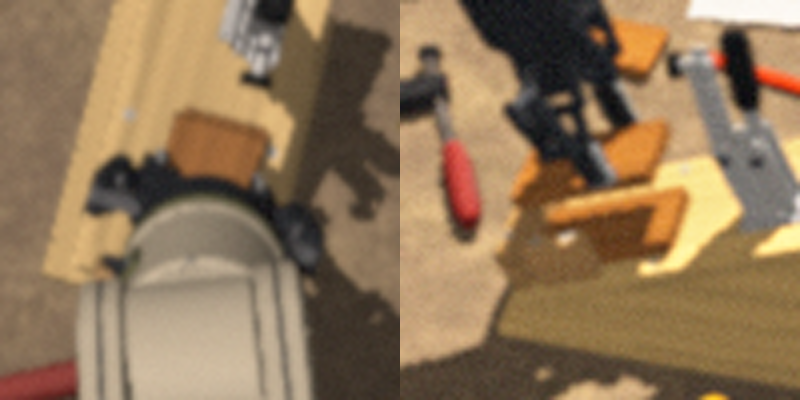

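```bash
python3 -m pendant '[[0.02,-0.02,0.25,0,0,-0.03,0.2],[0.02,-0.02,0.5,0,0,-0.03,0.2],[0.02,-0.02,0.66,0,0,-0.03,0.2],[0.02,-0.02,0.7,0,0,-0.03,0.2],[0.02,-0.02,0.72,0,0,-0.03,0.2],[0.02,-0.02,0.74,0,0,-0.03,0.2],[0.02,-0.02,0.76,0,0,-0.03,0.2],[0.02,-0.02,0.78,0,0,-0.03,0.2],[0.02,-0.02,0.8,0,0,-0.03,0.2],[0.02,-0.02,0.8,0,0,-0.03,0.2]]'; python3 -c "
from fit import *
tell()"
```

```text
clock: 9.05
position: [0.5163, -0.1086, 0.1006]
ee_rot: [0.119, 0.969, -0.026, 0.216]
ft_force: [1.0, -0.5, 0.3]
grip_width: 0.628
grasp_force: 52.7
t 9.05 bed mm [85.9 35.8 34.6] F [ 1.1 -0.3 -0.2] M [-0.02  0.47 -0.04] dR deg [-0.15 -0.13 -0.16] w 53.4 52.74388253688812
```

```bash
python3 -m pendant '[[0,-0.02,0.02,0,0,0.02,0.2],[0,-0.02,0.03,0,0,0.02,0.2],[0,-0.02,0.04,0,0,0.02,0.2],[0,-0.02,0.05,0,0,0.02,0.2],[0,-0.02,0.06,0,0,0.02,0.2],[0,-0.02,0.06,0,0,0.02,0.2],[0,-0.02,0.06,0,0,0.02,0.2],[0,-0.02,0.06,0,0,0.02,0.2],[0,-0.02,0.06,0,0,0.02,0.2],[0,-0.02,0.06,0,0,0.02,0.2]]'; python3 -c "
from fit import *
tell()"
```

```text
clock: 10.3
position: [0.5168, -0.1088, 0.0999]
ee_rot: [0.12, 0.969, -0.024, 0.215]
ft_force: [-56.8, 14.4, 72.3]
grip_width: 0.627
grasp_force: 64.4
t 10.3 bed mm [86.1 35.7 33.7] F [-22.5   0.1  90.3] M [-0.21  5.27  0.29] dR deg [-0.3  -0.04  0.04] w 53.3 64.38708543777466
```

```bash
python3 -m pendant '[[0,0,-0.02,0,0,0,0.2],[0,0,-0.043,0,0,0,0.2],[0.01,-0.02,-0.043,0,0,0,0.2],[0.02,-0.04,-0.043,0,0,0,0.2],[0.03,-0.06,-0.043,0,0,0,0.2],[0.045,-0.075,-0.043,0,0,0,0.2],[0.06,-0.09,-0.043,0,0,0,0.2],[0.07,-0.105,-0.043,0,0,0,0.2],[0.08,-0.12,-0.043,0,0,0,0.2],[0.08,-0.12,-0.043,0,0,0,0.2]]'; python3 -c "
from fit import *
tell()"
```

```text
clock: 11.55
position: [0.5131, -0.1139, 0.0996]
ee_rot: [0.12, 0.968, -0.025, 0.218]
ft_force: [-0.3, 2.6, 6.9]
grip_width: 0.627
grasp_force: 53.8
t 11.55 bed mm [83.9 29.8 34.4] F [2.1 2.5 6.6] M [ 0.64 -0.   -0.07] dR deg [-0.26 -0.33 -0.01] w 53.3 53.78697395324707
```

```bash
python3 -m pendant '[[0.006,-0.003,-0.003,0,0,0,0.2],[0.012,-0.006,-0.003,0,0,0,0.2],[0.018,-0.009,-0.003,0,0,0,0.2],[0.024,-0.012,-0.003,0,0,0,0.2],[0.03,-0.015,-0.003,0,0,0,0.2],[0.036,-0.018,-0.003,0,0,0,0.2],[0.042,-0.02,-0.003,0,0,0,0.2],[0.048,-0.02,-0.003,0,0,0,0.2],[0.048,-0.02,-0.003,0,0,0,0.2],[0.048,-0.02,-0.003,0,0,0,0.2]]'; python3 -c "
from fit import *
tell()"
```

```text
clock: 12.8
position: [0.5105, -0.1149, 0.0986]
ee_rot: [0.12, 0.968, -0.025, 0.218]
ft_force: [0.6, 0.7, 5.8]
grip_width: 0.626
grasp_force: 53.5
t 12.8 bed mm [81.4 28.3 34.4] F [2.8 0.8 5.1] M [ 0.26 -0.23 -0.01] dR deg [-0.22 -0.32  0.01] w 53.2 53.48239839076996
```

```bash
python3 -m pendant '[[0.004,-0.004,0,0,0,0,0.2],[0.008,-0.008,0,0,0,0,0.2],[0.012,-0.012,0,0,0,0,0.2],[0.016,-0.016,0,0,0,0,0.2],[0.02,-0.02,0,0,0,0,0.2],[0.024,-0.024,0,0,0,0,0.2],[0.028,-0.028,0,0,0,0,0.2],[0.032,-0.032,0,0,0,0,0.2],[0.032,-0.032,0,0,0,0,0.2],[0.032,-0.032,0,0,0,0,0.2]]'; python3 -c "
from fit import *
tell()"
```

```text
clock: 14.05
position: [0.5092, -0.1154, 0.0981]
ee_rot: [0.12, 0.968, -0.025, 0.218]
ft_force: [4.8, 4.6, 5.1]
grip_width: 0.626
grasp_force: 53.2
t 14.05 bed mm [80.  27.4 34.5] F [5.4 5.6 3.1] M [ 1.16 -0.67 -0.06] dR deg [-0.26 -0.36 -0.04] w 53.2 53.15381169319153
```

```bash
python3 -m pendant '[[0.004,-0.003,0,0,0,0,0.2],[0.008,-0.006,0,0,0,0,0.2],[0.012,-0.009,0,0,0,0,0.2],[0.016,-0.012,0,0,0,0,0.2],[0.02,-0.012,0,0,0,0,0.2],[0.024,-0.012,0,0,0,0,0.2],[0.024,-0.012,0,0,0,0,0.2],[0.024,-0.012,0,0,0,0,0.2],[0.024,-0.012,0,0,0,0,0.2],[0.024,-0.012,0,0,0,0,0.2]]'; python3 -c "
from fit import *
tell()"
```

```text
clock: 15.3
position: [0.5082, -0.1153, 0.0977]
ee_rot: [0.119, 0.968, -0.025, 0.218]
ft_force: [6.7, 6.3, 3.2]
grip_width: 0.627
grasp_force: 53.0
t 15.3 bed mm [79.  27.3 34.5] F [5.8 7.7 0.8] M [ 1.64 -0.81 -0.05] dR deg [-0.3  -0.39 -0.07] w 53.3 52.959136962890625
```

```bash
python3 -m pendant '[[0.004,0,0,0,0,0,0.2],[0.008,0,0,0,0,0,0.2],[0.012,0,0,0,0,0,0.2],[0.016,0,0,0,0,0,0.2],[0.02,0,0,0,0,0,0.2],[0.024,0,0,0,0,0,0.2],[0.028,0,0,0,0,0,0.2],[0.028,0,0,0,0,0,0.2],[0.028,0,0,0,0,0,0.2],[0.028,0,0,0,0,0,0.2]]'; python3 -c "
from fit import *
tell()"
```

```text
clock: 16.55
position: [0.508, -0.1152, 0.0978]
ee_rot: [0.119, 0.968, -0.025, 0.219]
ft_force: [10.4, 4.9, 1.6]
grip_width: 0.631
grasp_force: 52.7
t 16.55 bed mm [78.9 27.3 34.7] F [ 8.7  7.3 -2.3] M [ 1.61 -1.57  0.02] dR deg [-0.31 -0.52 -0.06] w 53.6 52.720420360565186
```

```bash
python3 -m pendant '[[0.006,0,0.003,0,0,0,0.2],[0.012,-0.003,0.006,0,0,0,0.2],[0.018,-0.006,0.009,0,0,0,0.2],[0.024,-0.008,0.012,0,0,0,0.2],[0.024,-0.008,0.012,0,0,0,0.2],[0.024,-0.008,0.012,0,0,0,0.2],[0.024,-0.008,0.012,0,0,0,0.2],[0.024,-0.008,0.012,0,0,0,0.2],[0.024,-0.008,0.012,0,0,0,0.2],[0.024,-0.008,0.012,0,0,0,0.2]]'; python3 -c "
from fit import *
tell()"
```

```text
clock: 17.8
position: [0.5081, -0.1152, 0.0976]
ee_rot: [0.119, 0.968, -0.025, 0.22]
ft_force: [10.2, 6.2, 8.5]
grip_width: 0.625
grasp_force: 53.3
t 17.8 bed mm [78.8 27.3 34.5] F [11.2  8.5  4.2] M [ 1.62 -1.89  0.04] dR deg [-0.36 -0.63 -0.07] w 53.1 53.344025015830994
```

```bash
python3 -m pendant '[[0.024,0,0,0,0,0,0.3],[0.02,0.005,-0.02,0,0,0,0.45],[0.01,0.01,-0.04,0,0,0,0.6],[0,0.02,-0.08,0,0,0,0.65],[0,0.02,-0.15,0,0,0,0.65],[0,0.02,-0.4,0,0,0,0.65],[0,0.02,-0.9,0,0,0,0.65],[0,0.3,-1.5,0,0.3,0,0.65],[0,1.1,-1.9,0,0.7,0,0.65],[0,2.2,-2,0,1.1,0,0.65]]'
python3 - <<'E'
from fit import *
tell()
x,y,a=LB; p=np.array([x,y,0])+R.from_euler('z',a,degrees=True).apply([.025,0,0])
for z in (.1,.05,.02): print(row(p+[0,0,z],down(a)))
E
```

```text
clock: 19.05
position: [0.4898, 0.0008, 0.1873]
ee_rot: [0.123, 0.982, -0.015, 0.142]
ft_force: [1.7, -0.6, 0.9]
grip_width: 0.823
grasp_force: 0.0
t 19.05 bed mm [ 74.9 135.4 135.3] F [ 2.  -0.2  0.1] M [-0.01  0.22 -0.01] dR deg [-0.22  8.62  0.17] w 70.0 0.0
[0.998, 3.102, 1.541, 0.129, 2.044, 0.655]
[1.28, 3.098, 2.501, 0.129, 2.044, 0.655]
[1.449, 3.095, 3.076, 0.129, 2.044, 0.655]
```

```bash
python3 -m pendant '[[0.2,1,0.3,0.03,0.5,0.2,0.65],[0.5,2,0.7,0.06,1.1,0.4,0.65],[0.8,2.8,1.1,0.1,1.7,0.6,0.65],[1,3.05,1.6,0.13,2.04,0.655,0.65],[1.2,3.1,2.2,0.13,2.04,0.655,0.65],[1.28,3.1,2.4,0.13,2.04,0.655,0.65],[1.28,3.1,2.5,0.13,2.04,0.655,0.65],[1.28,3.1,2.5,0.13,2.04,0.655,0.65],[1.28,3.1,2.5,0.13,2.04,0.655,0.65],[1.28,3.1,2.5,0.13,2.04,0.655,0.65]]'
python3 - <<'E'
from fit import *
tell()
x,y,a=LB; p=np.array([x,y,0])+R.from_euler('z',a,degrees=True).apply([.025,0,0])
print(row(p+[0,0,.02],down(a)))
im,d=manip.camera('top'); cv2.imwrite('pics/top2.png',im[:,:,::-1])
t=manip.trace('layer_b','top')
for i in t[:4]:
    print(i['p'],np.round(i['box']),i['pixels'].sum())
im2,d2=manip.camera('side')
t2=manip.trace('layer_b','side'); print([(round(i['p'],2),np.round(i['box'])) for i in t2])
S=5;out=[]
for n,I in(('top',im),('side',im2)):
    x0,y0=proj(n,bedp(60,28,20))[0].astype(int)-[40,45]
    g=cv2.resize(I[y0:y0+80,x0:x0+80,::-1],None,fx=S,fy=S,interpolation=cv2.INTER_CUBIC)
    for z in(0,14,28):
        q=((proj(n,[bedp(*c,z) for c in((0,0),(110,0),(110,56),(0,56))])+.5-[x0,y0])*S).astype(np.int32)
        cv2.polylines(g,[q],True,(0,255,0) if z<28 else (255,0,0),1)
    out.append(g)
cv2.imwrite('pics/st2.png',np.hstack(out))
E
```

```text
clock: 20.3
position: [0.5023, 0.1576, 0.0484]
ee_rot: [0.169, 0.986, -0.001, 0.0]
ft_force: [0.2, -0.3, 1.0]
grip_width: 0.822
grasp_force: 0.0
t 20.3 bed mm [ -7.7 290.4  20.5] F [ 0.6 -0.3  0.8] M [ 0.02 -0.02  0.06] dR deg [ 1.24 24.94  5.15] w 69.9 0.0
[-0.007, 0.012, 0.567, -0.011, 0.005, 0.018]
0.78 [307. 214. 333. 259.] 972
[(0.65, array([239., 252., 277., 270.])), (0.62, array([239., 210., 272., 231.]))]
```

View pics/st2.png

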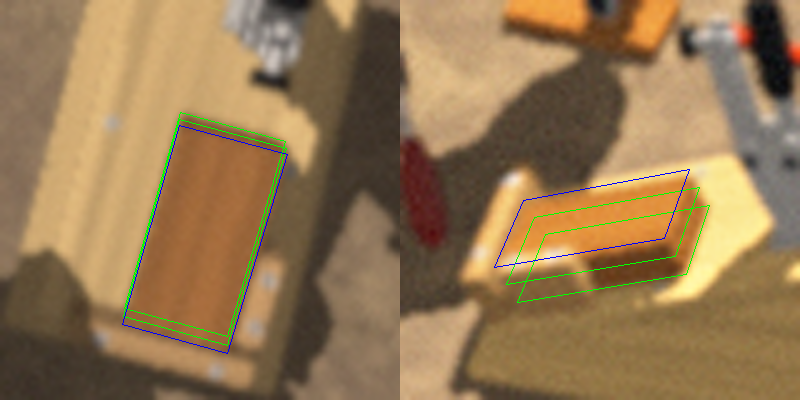

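```bash
python3 -m pendant '[[0,0.01,0.3,0,0,0,0.65],[0,0.01,0.5,0,0,0,0.65],[0,0.01,0.56,0,0,0,0.65],[0,0.01,0.56,0,0,0,0.4],[0,0.01,0.56,0,0,0,0.2],[0,0.01,0.56,0,0,0,0.2],[0,0.01,0.56,0,0,0,0.2],[0,0.01,0.56,0,0,0,0.2],[0,0.01,0.56,0,0,0,0.2],[0,0.01,0.4,0,0,0,0.2]]' 50; python3 -c "
from fit import *
tell(); print(now()[0])
print(row(bedp(85,34,90),bedR()))"
```

```text
clock: 21.75
position: [0.5018, 0.1578, 0.0276]
ee_rot: [0.169, 0.986, -0.001, -0.0]
ft_force: [-0.7, -0.4, -1.2]
grip_width: 0.631
grasp_force: 52.5
t 21.75 bed mm [-16.9 290.5   1.9] F [-1.  -0.6 -0.9] M [ 0.02 -0.02 -0.03] dR deg [ 1.31 25.02  5.13] w 53.6 52.549320459365845
[0.50180513 0.15781137 0.02757391]
[-1.567, -5.015, -2.444, -0.164, -3.127, -0.641]
```

```bash
python3 -m pendant '[[-0.2,-0.1,-0.9,0,-0.5,-0.1,0.2],[-0.5,-0.5,-1.9,-0.05,-1.1,-0.2,0.2],[-0.8,-1.2,-2.4,-0.08,-1.8,-0.35,0.2],[-1.1,-2.2,-2.44,-0.12,-2.5,-0.5,0.2],[-1.3,-3.2,-2.44,-0.164,-3.127,-0.641,0.2],[-1.5,-4.1,-2.44,-0.164,-3.127,-0.641,0.2],[-1.567,-4.7,-2.44,-0.164,-3.127,-0.641,0.2],[-1.567,-5.01,-2.44,-0.164,-3.127,-0.641,0.2],[-1.567,-5.01,-2.44,-0.164,-3.127,-0.641,0.2],[-1.567,-5.01,-2.44,-0.164,-3.127,-0.641,0.2]]'; python3 -c "
from fit import *
tell()
print(row(bedp(83,31,49.5),bedR()))"
```

```text
clock: 23.0
position: [0.4929, -0.1034, 0.1505]
ee_rot: [0.12, 0.969, -0.026, 0.215]
ft_force: [-0.3, 0.7, -0.8]
grip_width: 0.63
grasp_force: 53.0
t 23.0 bed mm [85.3 35.1 89.9] F [-0.8  0.6 -0.5] M [-0.02  0.49 -0.  ] dR deg [-0.05 -0.05 -0.01] w 53.5 52.970507740974426
[0.046, -0.083, 0.808, 0.007, 0.006, 0.001]
```

```bash
python3 -m pendant '[[0.02,-0.03,0.3,0,0,0,0.2],[0.046,-0.07,0.6,0,0,0,0.2],[0.046,-0.083,0.77,0,0,0,0.2],[0.046,-0.083,0.8,0,0,0,0.2],[0.046,-0.083,0.81,0,0,0,0.2],[0.046,-0.083,0.815,0,0,0,0.2],[0.046,-0.083,0.82,0,0,0,0.2],[0.046,-0.083,0.825,0,0,0,0.2],[0.046,-0.083,0.83,0,0,0,0.2],[0.046,-0.083,0.83,0,0,0,0.2]]'; python3 -c "
from fit import *
tell()"
```

```text
clock: 24.25
position: [0.5066, -0.1119, 0.1117]
ee_rot: [0.121, 0.969, -0.027, 0.215]
ft_force: [-0.2, 0.3, -0.9]
grip_width: 0.631
grasp_force: 53.0
t 24.25 bed mm [82.8 30.2 48.2] F [-0.6  0.3 -0.7] M [0.04 0.48 0.02] dR deg [-0.02 -0.03  0.02] w 53.6 52.95971989631653
```

```bash
python3 -m pendant '[[0.01,-0.005,0.005,0,0,0,0.2],[0.015,-0.01,0.01,0,0,0,0.2],[0.02,-0.015,0.015,0,0,0,0.2],[0.025,-0.02,0.02,0,0,0,0.2],[0.03,-0.025,0.023,0,0,0,0.2],[0.03,-0.03,0.023,0,0,0,0.2],[0.03,-0.03,0.023,0,0,0,0.2],[0.03,-0.03,0.023,0,0,0,0.2],[0.03,-0.03,0.023,0,0,0,0.2],[0.03,-0.03,0.023,0,0,0,0.2]]'; python3 -c "
from fit import *
tell()"
```

```text
clock: 25.5
position: [0.5058, -0.1127, 0.1104]
ee_rot: [0.12, 0.969, -0.026, 0.215]
ft_force: [-2.5, 3.7, 6.2]
grip_width: 0.631
grasp_force: 53.8
t 25.5 bed mm [81.7 29.3 47.3] F [-0.4  3.   7.1] M [ 0.53  0.63 -0.04] dR deg [-0.07 -0.07 -0.01] w 53.6 53.78252685070038
```

```bash
python3 -m pendant '[[0.005,-0.004,0,0,0,0,0.2],[0.01,-0.008,0,0,0,0,0.2],[0.015,-0.012,0,0,0,0,0.2],[0.02,-0.016,0,0,0,0,0.2],[0.025,-0.02,0,0,0,0,0.2],[0.03,-0.024,0,0,0,0,0.2],[0.035,-0.028,0,0,0,0,0.2],[0.04,-0.032,0,0,0,0,0.2],[0.04,-0.032,0,0,0,0,0.2],[0.04,-0.032,0,0,0,0,0.2]]'; python3 -c "
from fit import *
tell()"
```

```text
clock: 26.75
position: [0.5039, -0.1144, 0.1097]
ee_rot: [0.121, 0.969, -0.027, 0.216]
ft_force: [-0.7, 1.4, 5.8]
grip_width: 0.629
grasp_force: 53.6
t 26.75 bed mm [80.1 27.1 47.3] F [1.5 1.2 5.7] M [ 0.35 -0.03 -0.03] dR deg [-0.03 -0.11  0.03] w 53.5 53.56476187705994
```

```bash
python3 -m pendant '[[0.005,-0.004,0,0,0,0,0.2],[0.01,-0.008,0,0,0,0,0.2],[0.015,-0.012,0,0,0,0,0.2],[0.02,-0.016,0,0,0,0,0.2],[0.025,-0.02,0,0,0,0,0.2],[0.03,-0.024,0,0,0,0,0.2],[0.035,-0.028,0,0,0,0,0.2],[0.04,-0.032,0,0,0,0,0.2],[0.04,-0.032,0,0,0,0,0.2],[0.04,-0.032,0,0,0,0,0.2]]'; python3 -c "
from fit import *
tell()"
```

```text
clock: 28.0
position: [0.5031, -0.1143, 0.1096]
ee_rot: [0.12, 0.968, -0.026, 0.217]
ft_force: [9.0, 6.1, 2.7]
grip_width: 0.63
grasp_force: 53.0
t 28.0 bed mm [79.4 27.  47.6] F [ 7.7  8.2 -0.6] M [ 1.76 -1.22 -0.01] dR deg [-0.14 -0.26 -0.04] w 53.5 53.00010859966278
```

Both fences felt; raise the downslope push and add light downward pressure.

```bash
python3 -m pendant '[[0.006,0,0.003,0,0,0,0.2],[0.012,-0.001,0.006,0,0,0,0.2],[0.018,-0.002,0.009,0,0,0,0.2],[0.024,-0.003,0.012,0,0,0,0.2],[0.03,-0.003,0.014,0,0,0,0.2],[0.034,-0.003,0.014,0,0,0,0.2],[0.034,-0.003,0.014,0,0,0,0.2],[0.034,-0.003,0.014,0,0,0,0.2],[0.034,-0.003,0.014,0,0,0,0.2],[0.034,-0.003,0.014,0,0,0,0.2]]'; python3 -c "
from fit import *
tell()"
```

```text
clock: 29.25
position: [0.5031, -0.1144, 0.1094]
ee_rot: [0.12, 0.968, -0.026, 0.218]
ft_force: [9.7, 5.8, 6.7]
grip_width: 0.628
grasp_force: 53.4
t 29.25 bed mm [79.2 27.  47.3] F [10.   8.   2.7] M [ 1.6  -1.87  0.  ] dR deg [-0.18 -0.41 -0.04] w 53.3 53.41857969760895
```

```bash
python3 -m pendant '[[0.006,0,0,0,0,0,0.2],[0.012,0,0,0,0,0,0.2],[0.015,0,0,0,0,0,0.2],[0.015,0,0,0,0,0,0.3],[0.012,0.005,-0.02,0,0,0,0.45],[0.01,0.01,-0.04,0,0,0,0.6],[0,0.02,-0.08,0,0,0,0.65],[0,0.02,-0.15,0,0,0,0.65],[0,0.02,-0.5,0,0,0,0.65],[0,0.02,-1.2,0,0,0,0.65]]'
python3 - <<'E'
from fit import *
tell()
I={}
for n in('top','side'):
    im,d=manip.camera(n); I[n]=im; np.savez(f'{n}3.npz',im=im,d=d)
    for th in('handle_grip','handle_pivot','press_foot'): print(n,th,[(np.round(x['pixel']),round(x['p'],2)) for x in manip.tip_of(th,n)][:3])
S=5;out=[]
rc,o=Tcorner(V)
for n in I:
    x0,y0=proj(n,bedp(110,28,50))[0].astype(int)-[40,60]
    g=cv2.resize(I[n][y0:y0+110,x0:x0+80,::-1],None,fx=S,fy=S,interpolation=cv2.INTER_CUBIC)
    for z in(28,42):
        q=((proj(n,[bedp(*c,z) for c in((0,0),(110,0),(110,56),(0,56))])+.5-[x0,y0])*S).astype(np.int32)
        cv2.polylines(g,[q],True,(0,255,0) if z<42 else (255,0,0),1)
    for q_,c in((0,(0,0,255)),(.1,(255,255,0))):
        l=((proj(n,[bedp(192+k*np.sin(q_+.2),28,52+k*np.cos(q_+.2)) for k in(0,38,100)])+.5-[x0,y0])*S).astype(np.int32)
        cv2.polylines(g,[l],False,c,1)
    out.append(g)
cv2.imwrite('pics/st3.png',np.hstack(out))
E
```

```text
clock: 30.5
position: [0.4744, -0.1082, 0.161]
ee_rot: [0.121, 0.969, -0.027, 0.214]
ft_force: [0.3, 0.6, -0.1]
grip_width: 0.825
grasp_force: 0.0
t 30.5 bed mm [ 74.5  25.9 106.5] F [ 0.1  0.6 -0.1] M [ 0.04  0.41 -0.  ] dR deg [ 0.1   0.1  -0.01] w 70.1 0.0
top handle_grip [(array([339., 180.]), 0.63)]
top handle_pivot [(array([334., 186.]), 0.63)]
top press_foot [(array([333., 196.]), 0.55), (array([187., 180.]), 0.47)]
side handle_grip [(array([292., 225.]), 0.68)]
side handle_pivot [(array([296., 246.]), 0.74), (array([238., 278.]), 0.36)]
side press_foot [(array([281., 222.]), 0.55)]
```

View pics/st3.png

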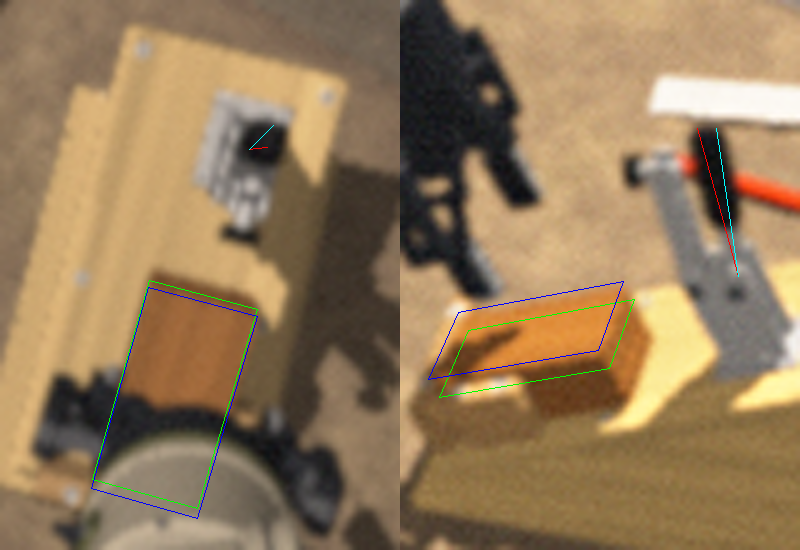

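Run:
```python
from fit import *
for p in((100,27.2,190),(213,27.2,190),(213,27.2,137)): print(bedp(*p).round(3),row(bedp(*p),bedR()))
print(bedp(276,27,66))
```

```text
[ 0.463 -0.104  0.247] [-0.5, 0.02, -1.687, -0.003, -0.007, 0.0]
[ 0.562 -0.129  0.295] [-2.76, 0.02, -1.689, -0.003, -0.007, 0.0]
[ 0.584 -0.135  0.247] [-2.761, 0.02, -0.629, -0.003, -0.007, 0.0]
[ 0.66829954 -0.15612092  0.20945895]
```

```bash
python3 -m pendant '[[0,0,-0.6,0,0,0,0.5],[-0.1,0.03,-1.2,0,0,0,0.3],[-0.5,0.03,-1.6,0,0,0,0.15],[-1.2,0.03,-1.7,0,0,0,0.15],[-2,0.03,-1.7,0,0,0,0.15],[-2.6,0.03,-1.7,0,0,0,0.15],[-2.77,0.03,-1.7,0,0,0,0.15],[-2.77,0.03,-1.7,0,0,0,0.15],[-2.77,0.03,-1.7,0,0,0,0.15],[-2.77,0.03,-1.7,0,0,0,0.15]]' 35; python3 -c "
from fit import *
tell()
print(row(bedp(213,27.2,137),bedR()))"
```

```text
clock: 32.15
position: [0.562, -0.1285, 0.2966]
ee_rot: [0.121, 0.969, -0.026, 0.215]
ft_force: [0.7, -0.5, -0.1]
grip_width: 0.575
grasp_force: 0.0
t 32.15 bed mm [213.3  27.7 191.4] F [ 0.7 -0.3 -0.5] M [-0.07  0.5  -0.04] dR deg [-0.05  0.    0.02] w 48.9 0.0
[0.005, -0.011, 1.087, 0.006, -0.0, -0.003]
```

```bash
python3 -m pendant '[[0,-0.01,0.4,0,0,0,0.15],[0,-0.01,0.8,0,0,0,0.15],[0,-0.01,1,0,0,0,0.15],[0,-0.01,1.08,0,0,0,0],[0,-0.01,1.08,0,0,0,-0.3],[0,-0.01,1.08,0,0,0,-0.7],[0,-0.01,1.08,0,0,0,-0.8],[0,-0.01,1.08,0,0,0,-0.8],[0,-0.01,1.08,0,0,0,-0.8],[0,-0.01,1.08,0,0,0,-0.8]]' 35
python3 - <<'E'
from fit import *
tell()
n='side'; im,d=manip.camera(n); x0,y0=proj(n,bedp(150,28,70))[0].astype(int)-[60,60]
cv2.imwrite('pics/lv.png',cv2.resize(im[y0:y0+110,x0:x0+110,::-1],None,fx=5,fy=5,interpolation=cv2.INTER_CUBIC))
E
```

```text
clock: 33.4
position: [0.585, -0.1338, 0.2488]
ee_rot: [0.12, 0.969, -0.026, 0.215]
ft_force: [-4.1, 4.6, 5.5]
grip_width: 0.176
grasp_force: 37.2
t 33.4 bed mm [214.5  28.2 138.1] F [-2.3  3.5  7.2] M [0.68 0.96 0.16] dR deg [-0.1  -0.07 -0.02] w 15.0 37.158894538879395
```

View pics/lv.png

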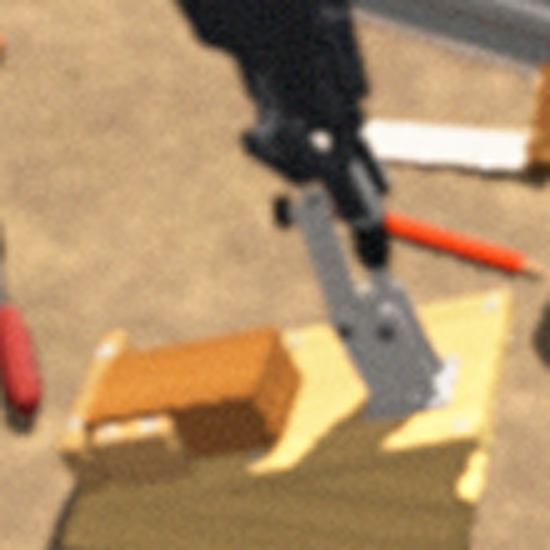

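```bash
python3 -m pendant '[[-0.1,0,0.03,0,0,0,-0.8],[-0.19,0,0.06,0,0,0,-0.8],[-0.36,0,0.13,0,0,0,-0.8],[-0.53,0,0.22,0,0,0,-0.8],[-0.68,0,0.33,0,0,0,-0.8],[-0.83,0,0.45,0,0,0,-0.8],[-0.96,0,0.58,0,0,0,-0.8],[-1.07,0,0.73,0,0,0,-0.8],[-1.07,0,0.73,0,0,0,-0.8],[-1.07,0,0.73,0,0,0,-0.8]]'; python3 -c "
from fit import *
tell()"
```

```text
clock: 34.7
position: [0.648, -0.1493, 0.2387]
ee_rot: [0.12, 0.969, -0.026, 0.216]
ft_force: [4.3, 3.5, 1.1]
grip_width: 0.176
grasp_force: 41.4
t 34.7 bed mm [269.   28.7 101.5] F [ 3.5  4.5 -0.5] M [ 0.86 -0.13  0.09] dR deg [-0.1  -0.18 -0.05] w 15.0 41.38874173164368
```

```bash
python3 -m pendant '[[-0.05,0,0.08,0,0,0,-0.8],[-0.1,0,0.16,0,0,0,-0.8],[-0.15,0,0.24,0,0,0,-0.8],[-0.19,0,0.32,0,0,0,-0.8],[-0.23,0,0.41,0,0,0,-0.8],[-0.26,0,0.5,0,0,0,-0.8],[-0.29,0,0.59,0,0,0,-0.8],[-0.31,0,0.68,0,0,0,-0.8],[-0.32,0,0.73,0,0,0,-0.8],[-0.32,0,0.73,0,0,0,-0.8]]'; python3 -c "
from fit import *
tell()"
```

```text
clock: 35.95
position: [0.6775, -0.1564, 0.213]
ee_rot: [0.12, 0.968, -0.026, 0.217]
ft_force: [3.9, 5.4, 4.9]
grip_width: 0.181
grasp_force: 46.0
t 35.95 bed mm [285.6  28.9  65.4] F [4.3 6.2 3.4] M [ 0.89 -0.06  0.1 ] dR deg [-0.14 -0.23 -0.05] w 15.4 46.04261755943298
```

```bash
python3 -m pendant '[[-0.003,0,0.01,0,0,0,-0.8],[-0.006,0,0.02,0,0,0,-0.8],[-0.01,0,0.03,0,0,0,-0.8],[-0.01,0,0.04,0,0,0,-0.8],[-0.01,0,0.05,0,0,0,-0.8],[-0.01,0,0.06,0,0,0,-0.8],[-0.01,0,0.07,0,0,0,-0.8],[-0.01,0,0.08,0,0,0,-0.8],[-0.01,0,0.08,0,0,0,-0.8],[-0.01,0,0.08,0,0,0,-0.8]]'; python3 -c "
from fit import *
tell()"
```

```text
clock: 37.2
position: [0.6796, -0.157, 0.2101]
ee_rot: [0.12, 0.968, -0.026, 0.217]
ft_force: [-0.2, 5.7, 8.7]
grip_width: 0.18
grasp_force: 47.3
t 37.2 bed mm [286.3  29.   61.8] F [2.3 5.4 8.6] M [0.97 0.19 0.09] dR deg [-0.15 -0.25 -0.04] w 15.3 47.25526750087738
```

```bash
python3 -m pendant '[[0,0,0.006,0,0,0,-0.8],[0,0,0.012,0,0,0,-0.8],[0,0,0.018,0,0,0,-0.8],[0,0,0.024,0,0,0,-0.8],[0,0,0.03,0,0,0,-0.8],[0,0,0.036,0,0,0,-0.8],[0,0,0.04,0,0,0,-0.8],[0,0,0.04,0,0,0,-0.8],[0,0,0.04,0,0,0,-0.8],[0,0,0.04,0,0,0,-0.8]]'; python3 -c "
from fit import *
tell()"
```

```text
clock: 38.45
position: [0.6806, -0.1572, 0.2085]
ee_rot: [0.12, 0.968, -0.026, 0.217]
ft_force: [1.1, 5.6, 10.4]
grip_width: 0.181
grasp_force: 47.6
t 38.45 bed mm [286.6  29.   60. ] F [4.1 5.7 9.5] M [1.03 0.09 0.07] dR deg [-0.16 -0.28 -0.04] w 15.4 47.587013840675354
```

```bash
python3 -m pendant '[[0,0,0.006,0,0,0,-0.8],[0,0,0.012,0,0,0,-0.8],[0,0,0.018,0,0,0,-0.8],[0,0,0.024,0,0,0,-0.8],[0,0,0.03,0,0,0,-0.8],[0,0,0.036,0,0,0,-0.8],[0,0,0.042,0,0,0,-0.8],[0,0,0.048,0,0,0,-0.8],[0,0,0.048,0,0,0,-0.8],[0,0,0.048,0,0,0,-0.8]]'; python3 -c "
from fit import *
tell()"
```

```text
clock: 39.7
position: [0.6818, -0.1575, 0.2067]
ee_rot: [0.12, 0.968, -0.026, 0.218]
ft_force: [-0.2, 5.1, 12.4]
grip_width: 0.178
grasp_force: 48.2
t 39.7 bed mm [287.   29.   57.8] F [ 4.   4.9 11.8] M [1.   0.17 0.07] dR deg [-0.17 -0.31 -0.03] w 15.2 48.2404750585556
```

```bash
python3 -m pendant '[[0,0,0.008,0,0,0,-0.8],[0,0,0.016,0,0,0,-0.8],[0,0,0.024,0,0,0,-0.8],[0,0,0.032,0,0,0,-0.8],[0,0,0.04,0,0,0,-0.8],[0,0,0.048,0,0,0,-0.8],[0,0,0.056,0,0,0,-0.8],[0,0,0.06,0,0,0,-0.8],[0,0,0.06,0,0,0,-0.8],[0,0,0.06,0,0,0,-0.8]]'; python3 -c "
from fit import *
tell()"
```

```text
clock: 40.95
position: [0.6832, -0.1578, 0.2044]
ee_rot: [0.12, 0.968, -0.026, 0.218]
ft_force: [-1.0, 5.7, 14.2]
grip_width: 0.183
grasp_force: 49.1
t 40.95 bed mm [287.3  29.   55.1] F [ 3.8  5.2 13.9] M [1.07 0.26 0.05] dR deg [-0.18 -0.34 -0.03] w 15.5 49.11423146724701
```

Run:
```python
from fit import *
out=[]
for n in('side','top'):
    im,d=manip.camera(n)
    print(n,[(np.round(x['pixel'],1),round(x['p'],2)) for x in manip.tip_of('handle_grip',n)][:2],[(np.round(x['pixel'],1),round(x['p'],2)) for x in manip.tip_of('press_foot',n)][:2])
    for q in(1.1,1.21): print(q,proj(n,bedp(191+80*np.sin(q+.2),27.3,51.7+80*np.cos(q+.2))).round(1))
    print('foot',proj(n,bedp(96,28,60)).round(1))
    x0,y0=proj(n,bedp(190,28,60))[0].astype(int)-[50,50]
    g=cv2.resize(im[y0:y0+100,x0:x0+100,::-1],(400,400),interpolation=cv2.INTER_CUBIC)
    for q,c in((1.1,(0,0,255)),(1.21,(0,255,0))):
        for yy in((20,) if n=='side' else (20,35)):
            P=[bedp(191+k*np.sin(q+.2)-9*np.cos(q+.2)*s,yy,51.7+k*np.cos(q+.2)+9*np.sin(q+.2)*s) for k,s in((38,1),(100,1),(100,-1),(38,-1))]
            cv2.polylines(g,[((proj(n,P)+.5-[x0,y0])*4).astype(np.int32)],True,c,1)
    out.append(g)
cv2.imwrite('pics/lv2.png',np.hstack(out))
```

```text
side [(array([322.3, 238.7]), 0.52)] []
1.1 [[319.5 235. ]]
1.21 [[321.4 237.3]]
foot [[263.6 249.6]]
top [] []
1.1 [[344.1 158.2]]
1.21 [[344.2 157. ]]
foot [[323.6 225. ]]
```

View pics/lv2.png

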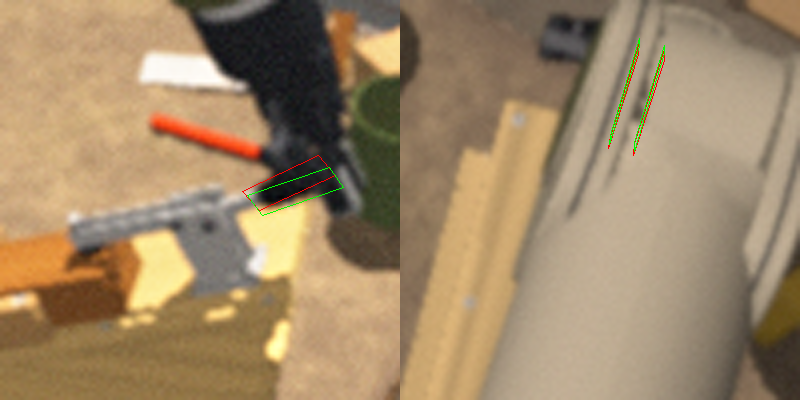

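```bash
python3 -m pendant '[[0,0,0.008,0,0,0,-0.8],[0,0,0.016,0,0,0,-0.8],[0,0,0.024,0,0,0,-0.8],[0,0,0.032,0,0,0,-0.8],[0,0,0.04,0,0,0,-0.8],[0,0,0.048,0,0,0,-0.8],[0,0,0.056,0,0,0,-0.8],[0,0,0.06,0,0,0,-0.8],[0,0,0.06,0,0,0,-0.8],[0,0,0.06,0,0,0,-0.8]]' 70; python3 -c "
from fit import *
tell()"
```

```text
clock: 42.5
position: [0.6838, -0.158, 0.2035]
ee_rot: [0.12, 0.968, -0.024, 0.218]
ft_force: [-27.0, 13.1, 40.8]
grip_width: 0.178
grasp_force: 74.2
t 42.5 bed mm [287.5  29.   54.1] F [-9.4  6.1 49.5] M [1.16 3.14 0.11] dR deg [-0.3  -0.29  0.03] w 15.1 74.23437595367432
```

```bash
python3 -m pendant '[[0,0,-0.03,0,0,0,-0.8],[0,0,-0.045,0,0,0,-0.7],[0,0,-0.045,0,0,0,-0.3],[0,0,-0.045,0,0,0,0.1],[0,0,-0.045,0,0,0,0.3],[0,0,-0.2,0,0,0,0.3],[0,0,-0.7,0,0,0,0.3],[0,0,-1.5,0,0,0,0.3],[0,0,-2.4,0,0,0,0.3],[0.3,0,-3,0,0,0,0.3]]' 30
python3 - <<'E'
from fit import *
tell()
for n in('side','top'):
    im,d=manip.camera(n)
    print(n,[(np.round(x['pixel'],1),round(x['p'],2)) for x in manip.tip_of('handle_grip',n)][:2])
    for q in(1.1,1.21): print(q,proj(n,bedp(191+80*np.sin(q+.2),27.3,51.7+80*np.cos(q+.2))).round(1))
    if n=='side':
        x0,y0=proj(n,bedp(150,28,60))[0].astype(int)-[70,50]
        cv2.imwrite('pics/end.png',cv2.resize(im[y0:y0+105,x0:x0+140,::-1],(800,600),interpolation=cv2.INTER_CUBIC))
    for i in manip.trace('layer_b',n)[:2]: print(i['p'],np.round(i['box']))
E
```

```text
clock: 43.75
position: [0.6072, -0.1411, 0.3305]
ee_rot: [0.121, 0.968, -0.027, 0.216]
ft_force: [-0.6, 1.2, 0.2]
grip_width: 0.648
grasp_force: 0.0
t 43.75 bed mm [270.1  26.6 202.3] F [-0.7  1.1  0.6] M [ 0.03  0.45 -0.03] dR deg [-0.01 -0.17  0.09] w 55.1 0.0
side [(array([319.4, 238.1]), 0.71)]
1.1 [[319.5 235. ]]
1.21 [[321.4 237.3]]
0.59 [254. 254. 275. 270.]
0.59 [236. 252. 271. 272.]
top [(array([344.1, 155. ]), 0.45), (array([319.1, 237.7]), 0.34)]
1.1 [[344.1 158.2]]
1.21 [[344.2 157. ]]
0.66 [303. 214. 322. 261.]
```

View pics/end.png

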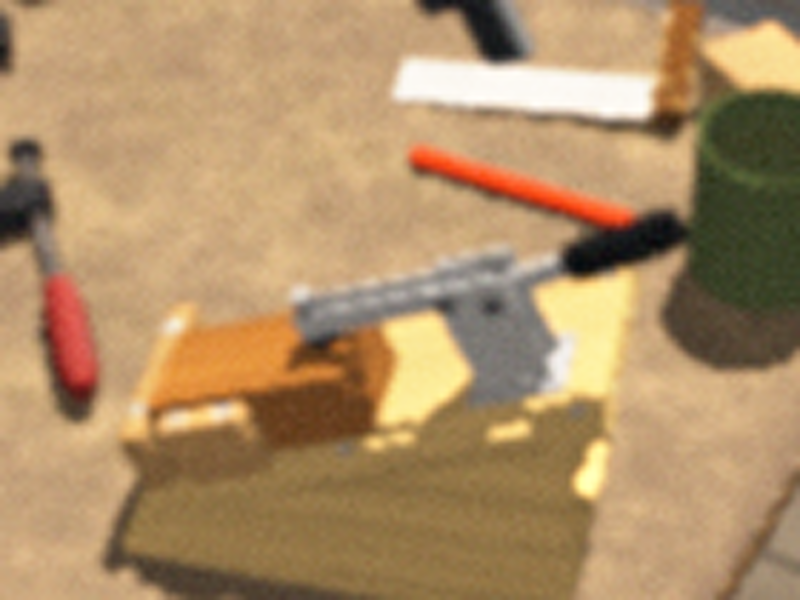

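The picture shows the stack flush, the press arm (about 400,300) lying along the bed on it, the lever (about 625,240) fully over, and the gripper well clear.

```bash
python3 -c "
from workcell import manip
print(manip.hand_in())"
```

```text
the job is handed in; nothing more can be done
None
```

I laid both loose layers on the first and pressed each into the corner, reading about 10–11 N down the slope and 8 N toward the side fence, then let go. The lever went over until the force jumped to about 50 N at its stop; the last picture shows the stack flush under the clamp, and I handed in at about 44 s with no verdict returned.

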